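# Reset the grill table: hang the menus, swap bottle and jar on both trays

### The job

Get the grill table ready for the next guests. Hang every tent-shaped menu astride the horizontal rail in front of the grill, and on each of the two condiment trays swap the tall sauce bottle and the short spice jar, so that each ends up standing upright in the compartment the other one had. Do not disturb the other tableware.

Things in the scene. Friction and masses are not known exactly. Their poses are not given: they have to be found in the camera images.
- menu_1: Wooden table menu, may be absent; all alike, 0.18 kg. Inverted V of two rigid 4 mm boards, 56 mm wide, 21 degrees off vertical, weighted feet 83 mm apart overall, a shallow roof inside; on top an upright grip spine 12 mm thick (its x), 56 mm wide (its y), 100 to 135.5 mm above the feet. Origin: midway between the feet at their level; x across the ridge, y along it, z up.
- menu_1_saddle (a point): Point of menu_1 67.5 mm above its origin on its own z axis: where the axis of the rail bar lies when the menu hangs astride the rail with the bar up under its roof.
- menu_2: Wooden table menu, may be absent; all alike, 0.18 kg. Inverted V of two rigid 4 mm boards, 56 mm wide, 21 degrees off vertical, weighted feet 83 mm apart overall, a shallow roof inside; on top an upright grip spine 12 mm thick (its x), 56 mm wide (its y), 100 to 135.5 mm above the feet. Origin: midway between the feet at their level; x across the ridge, y along it, z up.
- menu_2_saddle (a point): Point of menu_2 67.5 mm above its origin on its own z axis: where the axis of the rail bar lies when the menu hangs astride the rail with the bar up under its roof.
- menu_3: Wooden table menu, may be absent; all alike, 0.18 kg. Inverted V of two rigid 4 mm boards, 56 mm wide, 21 degrees off vertical, weighted feet 83 mm apart overall, a shallow roof inside; on top an upright grip spine 12 mm thick (its x), 56 mm wide (its y), 100 to 135.5 mm above the feet. Origin: midway between the feet at their level; x across the ridge, y along it, z up.
- menu_3_saddle (a point): Point of menu_3 67.5 mm above its origin on its own z axis: where the axis of the rail bar lies when the menu hangs astride the rail with the bar up under its roof.
- rail_mid (a point): Middle of the axis of the fixed steel rail before the round grill: a 16 mm bar, axis 120 mm above the table, along this point's y; x across it. Posts (16 mm square) 160 mm either side of the middle, so menus fit with centres up to 120 mm from it. A hung menu's feet are about 52 mm above the table.
- tray_left: Fixed shallow aluminium condiment tray on the robot's left, 102 mm (its x) by 199 mm (its y), walls 5 mm thick and 18 mm high, floor 4 mm above the table, divided across the middle into two compartments 92 mm square. Origin: centre of the underside.
- tray_left_a (a point): Centre of the floor of the +y compartment of tray_left, 48.5 mm from the tray's middle, 4 mm above the table.
- tray_left_b (a point): Centre of the floor of the -y compartment of tray_left, 48.5 mm from the tray's middle, 4 mm above the table.
- bottle_left: Tall amber glass sauce bottle in tray_left: round body 60 mm in diameter up to 80 mm, shoulder narrowing to the neck at 105 mm, black cap 30 mm in diameter from 112 mm to the top at 148 mm. About 0.3 kg. Origin: centre of the underside, z up.
- jar_left: Short cylindrical steel spice jar in tray_left: 60 mm in diameter, 78 mm high, with an 8 mm knob on its lid. About 0.25 kg. Origin: centre of the underside, z up.
- tray_right: Fixed shallow aluminium condiment tray on the robot's right, 102 mm (its x) by 199 mm (its y), walls 5 mm thick and 18 mm high, floor 4 mm above the table, divided across the middle into two compartments 92 mm square. Origin: centre of the underside.
- tray_right_a (a point): Centre of the floor of the +y compartment of tray_right, 48.5 mm from the tray's middle, 4 mm above the table.
- tray_right_b (a point): Centre of the floor of the -y compartment of tray_right, 48.5 mm from the tray's middle, 4 mm above the table.
- bottle_right: Tall amber glass sauce bottle in tray_right: round body 60 mm in diameter up to 80 mm, shoulder narrowing to the neck at 105 mm, black cap 30 mm in diameter from 112 mm to the top at 148 mm. About 0.3 kg. Origin: centre of the underside, z up.
- jar_right: Short cylindrical steel spice jar in tray_right: 60 mm in diameter, 78 mm high, with an 8 mm knob on its lid. About 0.25 kg. Origin: centre of the underside, z up.
- dish_1: Small steel sauce dish, 56 mm across, 22 mm high, tableware to be left where it is. Origin: about its middle, at the underside.
- dish_2: Small steel sauce dish, 56 mm across, 22 mm high, tableware to be left where it is. Origin: about its middle, at the underside.
- tumbler: Steel tumbler, 68 mm across, 75 mm high, tableware to be left where it is. Origin: about its middle, at the underside.
- rice_bowl: Lidded steel rice bowl, 100 mm across, 62 mm high, tableware to be left where it is. Origin: about its middle, at the underside.
- spoon: Serving spoon lying on the robot side of the menus, 200 mm long, 20 mm high, its length (its x) running roughly from right to left, tableware to be left where it is. Origin: about its middle, at the underside.
- tongs: Steel grill tongs lying flat on the robot side of the menus, 180 mm long, 11 mm high, their length (x) running roughly from right to left, tableware to be left where it is. Origin: about its middle, at the underside.
Not all that is in view belongs to the job. What is shaped like the bottle_left but purple is not meant. Leave any pink look-alike of the jar_left alone.

How it is judged:
At the end, for the whole second after the job is handed in: Each menu hangs astride the rail: bar within 15 mm of its saddle point, within 130 mm of the rail's middle, tilt under 0.4 rad. Each bottle and jar stands upright (0.1 rad) on the floor of its tray's other compartment, within 25 mm of its centre and over 60 mm from its start. All at rest (x of menu_1_saddle in the frame of rail_mid between -0.015 and 0.015 m and z of menu_1_saddle in the frame of rail_mid between -0.015 and 0.015 m and y of menu_1_saddle in the frame of rail_mid between -0.13 and 0.13 m and angle between each of menu_1, menu_2, menu_3's own z axis and vertical below 0.4 rad and linear speed of each of menu_1, menu_2, menu_3 below 0.05 m/s and x of menu_2_saddle in the frame of rail_mid between -0.015 and 0.015 m and z of menu_2_saddle in the frame of rail_mid between -0.015 and 0.015 m and y of menu_2_saddle in the frame of rail_mid between -0.13 and 0.13 m and x of menu_3_saddle in the frame of rail_mid between -0.015 and 0.015 m and z of menu_3_saddle in the frame of rail_mid between -0.015 and 0.015 m and y of menu_3_saddle in the frame of rail_mid between -0.13 and 0.13 m and (horizontal distance between bottle_left and tray_left_a below 0.025 m or horizontal distance between bottle_left and tray_left_b below 0.025 m) and distance of each of bottle_left, jar_left, bottle_right, jar_right from where it was at the start of the episode above 0.06 m and height (world z) of each of bottle_left, jar_left, bottle_right, jar_right below 0.01 m and angle between each of bottle_left, jar_left, bottle_right, jar_right's own z axis and vertical below 0.1 rad and linear speed of each of bottle_left, jar_left, bottle_right, jar_right below 0.03 m/s and (horizontal distance between jar_left and tray_left_a below 0.025 m or horizontal distance between jar_left and tray_left_b below 0.025 m) and (horizontal distance between bottle_right and tray_right_a below 0.025 m or horizontal distance between bottle_right and tray_right_b below 0.025 m) and (horizontal distance between jar_right and tray_right_a below 0.025 m or horizontal distance between jar_right and tray_right_b below 0.025 m)); the robot touches nothing.
It fails at once if a piece of the other tableware is pushed more than 30 mm from its place (distance of any of dish_1, dish_2, tumbler, rice_bowl, spoon, tongs from where it was at the start of the episode above 0.03 m).
It fails at once if a dish, the tumbler or the rice bowl is tipped over (angle between any of dish_1, dish_2, tumbler, rice_bowl's own z axis and vertical above 0.8 rad).
Of menu_1, menu_2, menu_3 only 1 to 3 are there at a start; the rules pass over those that are not, and their reading is None.
At some moment in a run one of menu_1, menu_2, menu_3, jar_left, jar_right may be knocked a few centimetres aside while the robot is not near it.
It also fails if it takes over 210 s, if anything falls off the work surface, if the arm or the gripper's body presses on something with over 40 N, if the wrist force passes 120 N, or if a joint passes its speed limit or range.

### The arm

A 7-joint arm with a two-finger parallel gripper is mounted at the origin on the work surface. World frame = base frame: x ahead of the robot, y to its left, z up, the work surface at z = 0. Lengths are in m, angles in rad, forces in N, time in s.
With the tool pointing down it reaches from about 0.4 to 0.85 m from the base axis. Payload 10.4 kg.
Tool frame: the origin (TCP) lies at the very end of the fingers, on their centre line; the grasp point (between the pads) lies 19 mm behind it; z points along the fingers, y is the line along which they close (so a half turn about z gives the same grasp; the last joint's range is limited). The gripper opens to 87 mm and grips with 3 to 60 N. Pads are 19 mm wide; open, the fingers measure 117 mm over their backs; the gripper's body (75 mm by 190 mm) begins 51 mm behind the grasp point.
Start: joints at [1.298, 0.332, -0.065, 1.46, 0.022, 1.35, -0.088], TCP at [0.155, -0.606, 0.223] pointing down, gripper open.
Joint ranges: [-2.6, 2.6], [-0.5, 2.12], [-1.47, 1.34], [0.16, 2.42], [-1.27, 4.41], [0.06, 2.06], [-2.6, 2.6]. Speed limits (rad/s): [2.22, 2.22, 2.79, 2.79, 3.14, 3.14, 3.14].

### API

Orientations are given as a unit quaternion [x, y, z, w].
In Python, from bench import read_state, cams, workorder gives the robot as it stands.
- The arm moves only by the shell command python3 -m crank 'ROWS' [FORCE]. ROWS is text: rows parted by semicolons, each of 5 numbers parted by spaces: the shift along the tool's x, y, z scaled (see below), then the turn about the tool's z scaled (see below), then the opening, from -1 (shut) to 1 (fully open). In form: dx dy dz yaw jaw; .... A call has 1 to 10 rows; each row shifts and turns the commanded pose from where the row before left it, along the tool's axes as they then stand; what a row does not reach is not made up. The controller multiplies each number of a shift by 200 mm and each number of a turn by 90 degrees. A row lasts 1/10 s, in which the tool goes at most 50 mm and 8.59 degrees, less where a joint would pass 70% of its speed; a pose out of reach is approached as far as the arm can. A call with a number of a shift or a turn outside -1 to 1 is refused whole. A call with a gripper value outside its range is refused whole. The fingers move at their own pace and stop on an object; FORCE is the grip in N (left out, the last holds). Time passes only in rows, so rows that do not move let the fingers close. It gives the time, the measured TCP pose, the force, the opening and the grip force at its end, in the units of the state.
- read_state(): the state, without advancing time (a new reading comes with each control period).
- cams.camera(name): name is "scene" or "top" or "wrist"; returns a dict with "img" (420x560x3 uint8, blue, green, red), "K" (3x3 intrinsics, pixels), "xyz" and "attitude" of the camera in the world; the wrist camera has in their place "mount" (4x4, takes a point from camera to tool coordinates, whose origin is the TCP and whose axes are the flange's). Camera axes: x right, y down, z forward; pixel columns grow to the right and rows downward; lengths in m; the calibration is good to about 2 mm. A picture is of the moment at which its call begins: read the wrist's pose just before it. There is no depth.
- workorder.close_job(): hands the job in; it is judged then, once.
The state is a dict: "time": time; "joint_positions": joint angles; "joint_vel": joint speeds; "joint_torque": joint torques, N m; "ee_pos": TCP position; "eef_rot": TCP orientation; "ft_force": force on the tool from outside, world axes, zero at the start; "torque": the same for the moment, N m; "width": finger opening in m; "grip_force": force on a finger pad.
Only numpy, scipy, OpenCV 4.12 (cv2) and the standard library are available. Lean on these libraries where they do the work, as an engineer would, in place of code of your own. Each camera call takes 0.05 s, during which the arm holds its last target. There are 200 camera calls.

## Working session

There is one attempt and no reset: what is moved stays moved. The work goes in short steps, Python scripts to look and compute and a shell command to move; the robot and the scene stay as the last step left them, time stands still between calls to the robot, and variables do not carry over. Pictures are saved under pics/ and viewed, at most 14 in all, crops included, and the job is handed in when it is done.

```bash
mkdir -p pics; cat > h.py <<'E'
import numpy as np, cv2
from scipy.spatial.transform import Rotation as R
from bench import read_state, cams
def shot(n):
    s=read_state(); c=cams.camera(n); K=np.array(c["K"])
    if n=="wrist":
        T=np.eye(4);T[:3,:3]=R.from_quat(s["eef_rot"]).as_matrix();T[:3,3]=s["ee_pos"]
        M=T@np.array(c["mount"]); return c["img"],K,M[:3,3],M[:3,:3]
    a=np.array(c["attitude"]); A=R.from_quat(a).as_matrix() if a.size==4 else a.reshape(3,3)
    return c["img"],K,np.array(c["xyz"]),A
def plane(px,z,v):
    _,K,o,A=v; p=np.atleast_2d(px).astype(float)
    d=(A@np.linalg.inv(K)@np.c_[p,np.ones(len(p))].T).T
    return o+d*((z-o[2])/d[:,2])[:,None]
def proj(P,v):
    _,K,o,A=v; q=(np.atleast_2d(P)-o)@A@K.T; return q[:,:2]/q[:,2:]
E
python3 - <<'E'
from h import *
s=read_state();print({k:np.round(v,3) for k,v in s.items()}); print(R.from_quat(s["eef_rot"]).as_matrix().round(2))
for n in("top","scene"):
    v=shot(n);cv2.imwrite(f"pics/{n}0.png",v[0]);np.savez(n+"0.npz",*v);print(n,v[1:])
print(cams.camera("wrist")["mount"])
E
```

```text
{'time': np.float64(0.0), 'joint_positions': array([ 1.298,  0.333, -0.065,  1.461,  0.022,  1.35 , -0.089]), 'joint_vel': array([ 0.001, -0.   ,  0.   ,  0.001,  0.   , -0.   ,  0.001]), 'joint_torque': array([ 1.0000e-03, -6.2326e+01,  2.5000e-02, -3.8989e+01, -6.1000e-02,
        4.0000e-02,  0.0000e+00]), 'ee_pos': array([ 0.154, -0.605,  0.222]), 'eef_rot': array([ 0.992,  0.125, -0.   , -0.001]), 'ft_force': array([ 0.215, -0.632, -0.223]), 'torque': array([-0.03 , -0.046,  0.021]), 'grip_force': np.float64(0.0), 'width': np.float64(0.087)}
[[ 0.97  0.25 -0.  ]
 [ 0.25 -0.97  0.  ]
 [-0.   -0.   -1.  ]]
top (array([[425.99116258,   0.        , 278.59004163],
       [  0.        , 425.99116258, 209.17775802],
       [  0.        ,   0.        ,   1.        ]]), array([0.30365014, 0.04821079, 1.19028186]), array([[-0.02161897, -0.98665435,  0.16138717],
       [-0.99975817,  0.0206851 , -0.00746464],
       [ 0.00402671, -0.16150952, -0.98686294]]))
scene (array([[516.47584212,   0.        , 282.43617725],
       [  0.        , 516.47584212, 206.83080493],
       [  0.        ,   0.        ,   1.        ]]), array([1.61224417, 0.18986842, 1.24302474]), array([[-0.13904642,  0.7061479 , -0.69427749],
       [ 0.99028495,  0.09819606, -0.09845434],
       [-0.00134801, -0.70122227, -0.71294145]]))
[[ 2.54030637e-04 -9.66171355e-01 -2.57900848e-01  7.09931187e-02]
 [ 9.99999919e-01  3.26002011e-04 -2.36304722e-04 -1.80417950e-05]
 [ 3.12387049e-04 -2.57900767e-01  9.66171360e-01 -1.61437983e-01]
 [ 0.00000000e+00  0.00000000e+00  0.00000000e+00  1.00000000e+00]]
```

View pics/top0.png

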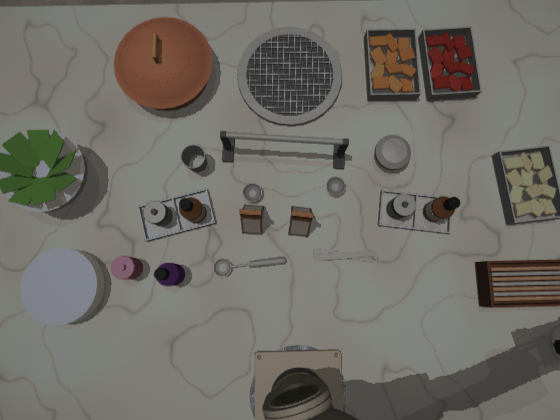

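View pics/scene0.png

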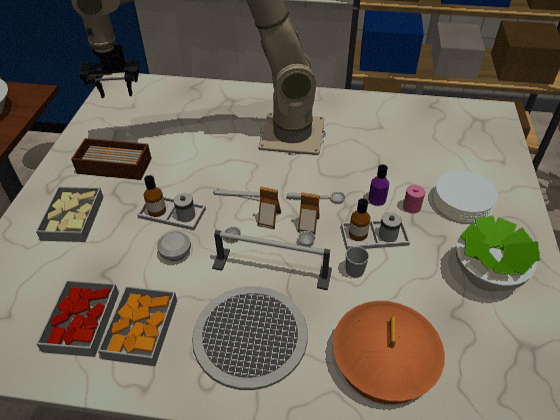

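Candidates in the top view. Bottles: amber (193,210) and (440,208); the purple one at (170,274) is a decoy. Jars: steel (155,213) and (403,205); the pink one at (125,267) is a decoy, and the steel tumbler (195,158) and bowl (392,153) are other tableware. There are two menus, at (252,215) and (300,218). The rail runs from (227,137) to (346,142). I'll take one close crop to check.

```bash
python3 - <<'E'
from h import *
im=cv2.imread("pics/top0.png")[120:290,120:470];cv2.imwrite("pics/crop1.png",cv2.resize(im,None,fx=2.28,fy=2.28,interpolation=cv2.INTER_CUBIC)*1)
im=cv2.imread("pics/scene0.png")[160:290,130:420];cv2.imwrite("pics/crop2.png",cv2.resize(im,None,fx=2.75,fy=2.75,interpolation=cv2.INTER_CUBIC))
E
```

```text
(no output)
```

View pics/crop1.png

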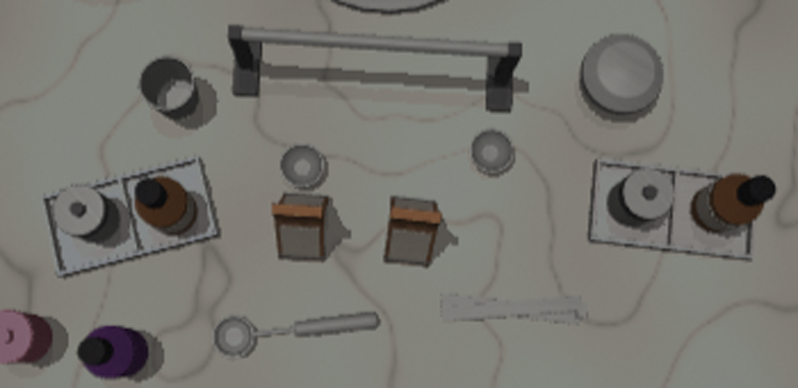

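View pics/crop2.png

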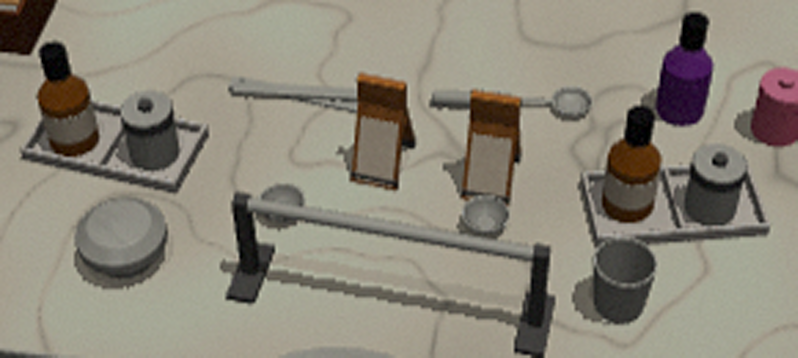

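The crop confirms two menus with orange spines, and the two trays hold amber bottles and steel jars. The purple bottle and pink jar stand apart at lower left. Next I'll locate everything.

```bash
cat > find.py <<'E'
from h import *
def blobs(mask,amin=15):
    n,l,s,c=cv2.connectedComponentsWithStats(mask.astype(np.uint8)); return [(c[i].round(1),s[i]) for i in range(1,n) if s[i,4]>=amin]
def orange(img):
    h=cv2.cvtColor(img,cv2.COLOR_BGR2HSV); return (h[...,0]>4)&(h[...,0]<18)&(h[...,1]>110)&(h[...,2]>60)
E
python3 - <<'E'
from find import *
t=shot("top");s=shot("scene")
c2=lambda a:np.array(a,float)/2.28+np.array([120,120])
d2=lambda a:np.array(a,float)/2.75+np.array([130,160])
def tri(p,q):
    A=[];b=[]
    for px,v in((p,t),(q,s)):
        _,K,o,Ro=v;d=Ro@np.linalg.inv(K)@[*px,1];d/=np.linalg.norm(d);P=np.eye(3)-np.outer(d,d);A.append(P);b.append(P@o)
    return np.linalg.solve(A[0]+A[1],b[0]+b[1])
print("rail axis ends top",plane(c2([[246,34],[515,48]]),.12,t).round(3))
print("rail ends scene",plane(d2([[250,203],[535,250]]),.12,s).round(3))
print("traysL",plane(c2([[45,198],[202,160],[218,235],[62,275]]),.018,t).round(3))
print("traysR",plane(c2([[595,160],[757,180],[750,258],[590,241]]),.018,t).round(3))
for n,a,b in(("bL cap",(149,190),(640,113)),("bR cap",(763,187),(54,50)),("jL knob",(78,209),(719,157)),("jR knob",(649,191),(147,102))):
    print(n,tri(c2(a),d2(b)).round(3),plane(c2(a),.152 if n[0]=='b' else .088,t).round(3),plane(d2(b),.152 if n[0]=='b' else .088,s).round(3))
for n,v,box in(("top",t,(235,200,325,225)),("scene",s,(250,180,330,220))):
    m=orange(v[0]);M=np.zeros_like(m);x0,y0,x1,y1=box;M[y0:y1,x0:x1]=m[y0:y1,x0:x1]
    k,_=cv2.findContours(M.astype(np.uint8),cv2.RETR_EXTERNAL,cv2.CHAIN_APPROX_NONE)
    for q in k:
        if cv2.contourArea(q)>15:
            r=cv2.minAreaRect(q);bx=cv2.boxPoints(r);print(n,r,"\n",plane(bx,.1355,v).round(3))
for n,p in dict(dishL=(303,167),dishR=(493,152),tumb=(168,85),bowl=(622,75),spoon1=(218,337),spoon2=(378,320),tong1=(443,305),tong2=(583,312)).items(): print(n,plane(c2(p),.02,t).round(3))
E
```

```text
rail axis ends top [[ 0.679  0.169  0.12 ]
 [ 0.656 -0.14   0.12 ]]
rail ends scene [[ 0.652 -0.127  0.12 ]
 [ 0.675  0.176  0.12 ]]
traysL [[0.51  0.426 0.018]
 [0.554 0.235 0.018]
 [0.46  0.215 0.018]
 [0.415 0.403 0.018]]
traysR [[ 0.543 -0.25   0.018]
 [ 0.514 -0.448  0.018]
 [ 0.418 -0.431  0.018]
 [ 0.443 -0.237  0.018]]
bL cap [0.493 0.272 0.152] [[0.493 0.271 0.152]] [[0.493 0.274 0.152]]
bR cap [ 0.482 -0.394  0.152] [[ 0.482 -0.397  0.152]] [[ 0.482 -0.391  0.152]]
jL knob [0.484 0.367 0.087] [[0.484 0.365 0.088]] [[0.485 0.369 0.088]]
jR knob [ 0.491 -0.289  0.091] [[ 0.491 -0.292  0.088]] [[ 0.488 -0.289  0.088]]
top ((301.97259521484375, 213.76028442382812), (20.62290382385254, 5.391266822814941), 6.009006023406982) 
 [[ 0.46   0.008  0.135]
 [ 0.473  0.007  0.135]
 [ 0.467 -0.045  0.135]
 [ 0.453 -0.043  0.135]]
top ((250.30487060546875, 212.25607299804688), (20.981992721557617, 4.858987808227539), 6.34019136428833) 
 [[0.467 0.138 0.135]
 [0.479 0.137 0.135]
 [0.472 0.084 0.135]
 [0.46  0.086 0.135]]
scene ((308.5, 209.5), (19.0, 19.0), 90.0) 
 [[0.498 0.083 0.135]
 [0
[... 208 characters left out ...]
.037  0.135]
 [ 0.5    0.02   0.135]
 [ 0.593  0.027  0.135]]
scene ((309.4189147949219, 196.4864959716797), (17.426292419433594, 5.425166606903076), 9.462322235107422) 
 [[0.487 0.086 0.135]
 [0.464 0.086 0.135]
 [0.469 0.14  0.135]
 [0.493 0.139 0.135]]
scene ((268.58050537109375, 189.62437438964844), (17.879817962646484, 3.073093891143799), 12.094758033752441) 
 [[ 0.468 -0.044  0.135]
 [ 0.454 -0.045  0.135]
 [ 0.463  0.012  0.135]
 [ 0.477  0.012  0.135]]
dishL [[0.542 0.11  0.02 ]]
dishR [[ 0.556 -0.124  0.02 ]]
tumb [[0.649 0.277 0.02 ]]
bowl [[ 0.651 -0.289  0.02 ]]
spoon1 [[0.337 0.214 0.02 ]]
spoon2 [[0.353 0.023 0.02 ]]
tong1 [[ 0.369 -0.056  0.02 ]]
tong2 [[ 0.357 -0.223  0.02 ]]
```

```bash
cat > go.py <<'E'
import sys
from h import *
s=read_state();p=np.array(s["ee_pos"]);M=R.from_quat(s["eef_rot"]).as_matrix()
h=np.degrees(np.arctan2(M[1,0],M[0,0]))
t=np.array([float(a) for a in sys.argv[1:4]])
print("t",round(s["time"],2),"pos",p.round(4),"head",h.round(1),"tilt",M[:,2].round(3),"w",round(s["width"],4),"gf",s["grip_force"].round(1),"F",np.round(s["ft_force"],1))
print("units",(M.T@(t-p)/.2).round(3), "yaw to 83:",round(-(83-h)/90,3))
E
python3 -m crank '0 0 -0.1 -0.085 1; 0 0 -0.1 -0.085 1;0 0 0 -0.085 1;0 0 0 -0.085 1;0 0 0 -0.085 1;0 0 0 -0.085 1;0 0 0 -0.085 1;0 0 0 -0.085 1;0 0 0 -0.085 1;0 0 0 0 1' 40
python3 go.py .482 -.394 .26
```

```text
time: 1.25
ee_pos: [0.1545, -0.6056, 0.2624]
eef_rot: [0.747, 0.664, 0.0, -0.0]
ft_force: [-0.1, -1.0, 0.3]
width: 0.0867
grip_force: 0.0Traceback (most recent call last):
  File "go.py", line 6, in <module>
    print("t",round(s["time"],2),"pos",p.round(4),"head",h.round(1),"tilt",M[:,2].round(3),"w",round(s["width"],4),"gf",s["grip_force"].round(1),"F",np.round(s["ft_force"],1))
                                                                                                                        ^^^^^^^^^^^^^^^^^^^^^
AttributeError: 'float' object has no attribute 'round'
```

```bash
sed -i 's/s\["grip_force"\].round(1)/round(s["grip_force"],1)/' go.py
python3 -m crank '0.14 0.167 0 0 1;0.14 0.167 0 0 1;0.14 0.167 0 0 1;0.14 0.167 0 0 1;0.14 0.167 0 0 1;0.14 0.167 0 0 1;0.14 0.167 0 0 1;0.14 0.167 0 0 1;0.12 0.167 0 0 1;0 0 0 0 1'
python3 go.py .482 -.394 .122
python3 - <<'E'
from h import *
v=shot("wrist");cv2.imwrite("pics/w1.png",v[0]);print(proj([[.482,-.394,.152],[.491,-.289,.088]],v))
E
```

```text
time: 2.25
ee_pos: [0.4878, -0.3896, 0.2622]
eef_rot: [0.747, 0.665, 0.002, -0.0]
ft_force: [-1.1, 0.2, -0.1]
width: 0.0868
grip_force: 0.0
t 2.25 pos [ 0.4878 -0.3896  0.2622] head 83.4 tilt [ 0.002  0.003 -1.   ] w 0.0868 gf 0.0 F [-1.1  0.2 -0.1]
units [-0.028 -0.027  0.701] yaw to 83: 0.005
[[270.1134618  213.1806892 ]
 [267.28207408  73.436445  ]]
```

View pics/w1.png

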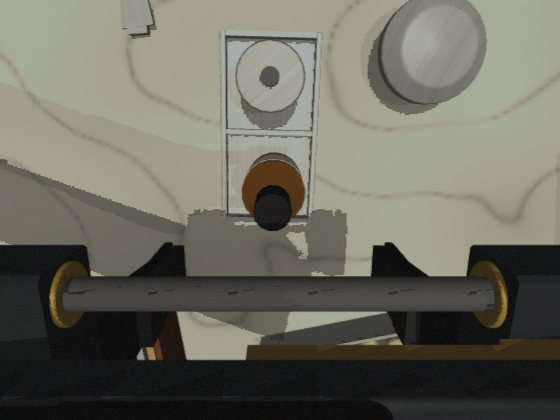

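The wrist picture shows the amber bottle's cap at (272,209), its jar's knob at (269,77) and the tray outline at (222,31) to (322,33). All of these agree with the measured positions.

```bash

python3 - <<'E'
from h import *
v=shot("wrist");print(plane([[222,31],[322,33],[313,216],[226,217]],.018,v).round(3),plane([[223,131],[317,131]],.018,v).round(3),plane([272,209],.152,v),plane([269,77],.088,v))
E
python3 -m crank '-0.02 -0.025 0.14 0 1;0 0 0.14 0 1;0 0 0.14 0 1;0 0 0.14 0 1;0 0 0.14 0 1;0 0 0 0 1'
python3 go.py .482 -.394 .122
```

```text
[[ 0.447 -0.241  0.018]
 [ 0.546 -0.254  0.018]
 [ 0.52  -0.442  0.018]
 [ 0.422 -0.432  0.018]] [[ 0.433 -0.337  0.018]
 [ 0.533 -0.349  0.018]] [[ 0.48098858 -0.39380283  0.152     ]] [[ 0.48949228 -0.29501588  0.088     ]]
time: 2.95
ee_pos: [0.4737, -0.3986, 0.1188]
eef_rot: [0.749, 0.662, -0.001, -0.003]
ft_force: [-0.3, 0.1, 0.8]
width: 0.0871
grip_force: 0.0
t 2.95 pos [ 0.4737 -0.3986  0.1188] head 82.9 tilt [-0.006  0.003 -1.   ] w 0.0871 gf 0.0 F [-0.3  0.1  0.8]
units [ 0.028  0.038 -0.016] yaw to 83: -0.001
```

```bash

python3 -m crank '0 0 0 0 1;0 0 0 0 1'
python3 go.py .481 -.394 .122
```

```text
time: 3.15
ee_pos: [0.4775, -0.3996, 0.1246]
eef_rot: [0.749, 0.663, 0.0, 0.001]
ft_force: [0.3, -0.8, 0.2]
width: 0.0871
grip_force: 0.0
t 3.15 pos [ 0.4775 -0.3996  0.1246] head 83.1 tilt [ 0.002 -0.002 -1.   ] w 0.0871 gf 0.0 F [ 0.3 -0.8  0.2]
units [0.03  0.014 0.013] yaw to 83: 0.001
```

```bash

python3 -m crank '0.03 0.015 0.01 0 1;0 0 0 0 1;0 0 0 0 1;0 0 0 0 -1;0 0 0 0 -1;0 0 0 0 -1;0 0 0 0 -1;0 0 0 0 -1' 40
python3 -m crank '0 0 0 0 -1;0 0 0 0 -1;0 0 -0.05 0 -1;0 0 -0.1 0 -1;0 0 -0.15 0 -1;0 0 -0.1 0 -1;0 0 0 0 -1;0 0 0 0 -1'
python3 go.py .475 -.165 .22
```

```text
time: 3.95
ee_pos: [0.4807, -0.393, 0.1205]
eef_rot: [0.748, 0.664, -0.0, 0.0]
ft_force: [-0.8, 0.0, -0.2]
width: 0.0551
grip_force: 0.0
time: 4.75
ee_pos: [0.4806, -0.3928, 0.2001]
eef_rot: [0.748, 0.664, -0.0, -0.0]
ft_force: [-0.4, -0.9, -2.6]
width: 0.029
grip_force: 39.9
t 4.75 pos [ 0.4806 -0.3928  0.2001] head 83.2 tilt [-0.  0. -1.] w 0.029 gf 39.9 F [-0.4 -0.9 -2.6]
units [ 1.128 -0.163 -0.099] yaw to 83: 0.002
```

```bash

python3 -m crank '0 0 -0.15 0 -1;0 0 -0.1 0 -1;0.14 -0.02 0 0 -1;0.16 -0.02 0 0 -1;0.16 -0.02 0 0 -1;0.16 -0.02 0 0 -1;0.16 -0.02 0 0 -1;0.16 -0.02 0 0 -1;0.14 -0.02 0 0 -1;0.04 -0.02 0 0 -1'
python3 -m crank '0 0 0 0 -1;0 0 0.15 0 -1;0 0 0.15 0 -1;0 0 0.15 0 -1;0 0 0.1 0 -1;0 0 0 0 -1;0 0 0 0 -1'
python3 go.py .475 -.165 .119
```

```text
time: 5.75
ee_pos: [0.4753, -0.163, 0.2492]
eef_rot: [0.747, 0.665, -0.0, -0.001]
ft_force: [0.2, -0.1, -2.9]
width: 0.029
grip_force: 39.9
time: 6.45
ee_pos: [0.4755, -0.1676, 0.1406]
eef_rot: [0.748, 0.663, -0.0, -0.0]
ft_force: [0.3, 0.1, -3.2]
width: 0.0288
grip_force: 39.9
t 6.45 pos [ 0.4755 -0.1676  0.1406] head 83.1 tilt [-0.001  0.    -1.   ] w 0.0288 gf 39.9 F [ 0.3  0.1 -3.2]
units [ 0.013 -0.004  0.108] yaw to 83: 0.001
```

```bash

python3 -m crank '0 0 0.06 0 -1;0 0 0.055 0 -1;0 0 0 0 -1;0 0 0 0 -1;0 0 0 0 0;0 0 0 0 0;0 0 0 0 0.2'
python3 -m crank '0 0 0 0 0.2;0 0 -0.1 0 1;0 0 -0.15 0 1;0 0 -0.15 0 1;0 0 -0.1 0 1;0 0 0 0 1'
python3 go.py .490 -.292 .045
```

```text
time: 7.15
ee_pos: [0.4756, -0.1669, 0.1175]
eef_rot: [0.748, 0.664, -0.0, 0.0]
ft_force: [0.4, 0.6, -0.1]
width: 0.0447
grip_force: 0.0
time: 7.75
ee_pos: [0.4769, -0.167, 0.2201]
eef_rot: [0.748, 0.664, 0.001, 0.002]
ft_force: [0.1, 0.1, -0.2]
width: 0.0827
grip_force: 0.0
t 7.75 pos [ 0.4769 -0.167   0.2201] head 83.2 tilt [ 0.004 -0.002 -1.   ] w 0.0827 gf 0.0 F [ 0.1  0.1 -0.2]
units [-0.611  0.136  0.877] yaw to 83: 0.002
```

```bash

python3 -m crank '-0.15 0.034 0 0 1;-0.16 0.034 0 0 1;-0.16 0.034 0 0 1;-0.14 0.034 0 0 1;0 0 0 0 1;0 0 0 0 1'
cat > knob.py <<'E'
# python3 knob.py name x y : find dark knob on lid near predicted spot
import sys
from find import *
def knob(name,x,y,z=.090):
    v=shot(name);u=proj([x,y,z],v)[0];g=cv2.cvtColor(v[0],cv2.COLOR_BGR2GRAY)
    r=int(np.linalg.norm(proj([x,y+.030,z-.008],v)[0]-proj([x,y,z-.008],v)[0]))
    w=2.2*r;x0,y0=np.maximum((u-w).astype(int),0);c=g[y0:int(u[1]+w),x0:int(u[0]+w)]
    H=cv2.HoughCircles(cv2.medianBlur(c,3),cv2.HOUGH_GRADIENT,1,20,param1=80,param2=14,minRadius=int(r*.85),maxRadius=int(r*1.15))
    if H is None: print("none",u,r);return
    for q in H[0][:3]: print("lid px",(q[:2]+[x0,y0]).round(1),q[2],"pred",u.round(1),r,plane(q[:2]+[x0,y0],z-.008,v).round(4))
    return v
if __name__=="__main__": v=knob(sys.argv[1],float(sys.argv[2]),float(sys.argv[3]))
E
python3 knob.py wrist .49 -.292; python3 go.py .490 -.292 .045
```

```text
time: 8.35
ee_pos: [0.4877, -0.291, 0.2162]
eef_rot: [0.748, 0.663, -0.0, -0.001]
ft_force: [0.1, 1.1, 0.5]
width: 0.087
grip_force: 0.0
lid px [284.5 197.5] 36.0 pred [280.7 202.3] 36 [[ 0.4934 -0.2904  0.082 ]]
t 8.4 pos [ 0.488  -0.2901  0.2166] head 83.2 tilt [-0.001  0.001 -1.   ] w 0.0874 gf 0.0 F [0.1 0.4 0.3]
units [-0.009  0.012  0.858] yaw to 83: 0.002
```

```bash

python3 -m crank '0 0.02 0.15 0 1;0 0 0.15 0 1;0 0 0.15 0 1;0 0 0.15 0 1;0 0 0.15 0 1;0 0 0.11 0 1;0 0 0 0 1;0 0 0 0 1;0 0 0 0 -1;0 0 0 0 -1' 40
python3 -m crank '0 0 0 0 -1;0 0 0 0 -1;0 0 0 0 -1;0 0 0 0 -1;0 0 -0.1 0 -1;0 0 -0.15 0 -1;0 0 -0.15 0 -1;0 0 0 0 -1;0 0 0 0 -1'
python3 go.py .475 -.390 .045
```

```text
time: 9.4
ee_pos: [0.493, -0.2918, 0.0471]
eef_rot: [0.748, 0.664, 0.0, 0.001]
ft_force: [-0.3, -0.8, -0.4]
width: 0.0776
grip_force: 0.0
time: 10.3
ee_pos: [0.4919, -0.2916, 0.1252]
eef_rot: [0.748, 0.664, -0.0, 0.0]
ft_force: [0.0, 1.0, -4.3]
width: 0.0594
grip_force: 40.0
t 10.3 pos [ 0.4919 -0.2916  0.1252] head 83.2 tilt [-0. -0. -1.] w 0.0594 gf 40.0 F [ 0.   1.  -4.3]
units [-0.499 -0.025  0.401] yaw to 83: 0.002
```

```bash

python3 -m crank '-0.14 -0.008 0 0 -1;-0.15 -0.008 0 0 -1;-0.14 -0.008 0 0 -1;-0.07 0 0 0 -1;0 0 0 0 -1;0 0 0.15 0 -1;0 0 0.15 0 -1;0 0 0 0 -1;0 0 0 0 -1'
python3 go.py .475 -.390 .048
```

```text
time: 11.2
ee_pos: [0.4757, -0.3889, 0.0655]
eef_rot: [0.748, 0.664, 0.0, -0.001]
ft_force: [0.3, -0.6, -2.5]
width: 0.0595
grip_force: 40.0
t 11.2 pos [ 0.4757 -0.3889  0.0655] head 83.2 tilt [-0.001  0.001 -1.   ] w 0.0595 gf 40.0 F [ 0.3 -0.6 -2.5]
units [-0.006 -0.003  0.088] yaw to 83: 0.003
```

```bash

python3 -m crank '0 0 0.05 0 -1;0 0 0.043 0 -1;0 0 0 0 -1;0 0 0 0 -1;0 0 0 0 0.6;0 0 0 0 1;0 0 0 0 1;0 0 0 0 1;0 0 0 0 1'
python3 -m crank '0 0 -0.1 0 1;0 0 -0.15 0 1;0 0 -0.2 0 1;0 0 -0.2 0 1;0 0 -0.2 0 1;0 0 0 0 1'
python3 go.py .4755 -.167 .1205; python3 knob.py wrist .4755 -.389
```

```text
time: 12.1
ee_pos: [0.4756, -0.3904, 0.0472]
eef_rot: [0.748, 0.664, 0.0, 0.0]
ft_force: [0.4, -0.4, -0.9]
width: 0.0853
grip_force: 0.0
time: 12.7
ee_pos: [0.4777, -0.3916, 0.2234]
eef_rot: [0.748, 0.664, 0.001, 0.005]
ft_force: [-0.1, 0.4, -0.5]
width: 0.087
grip_force: 0.0
t 12.7 pos [ 0.4777 -0.3916  0.2234] head 83.2 tilt [ 0.007 -0.006 -1.   ] w 0.087 gf 0.0 F [-0.1  0.4 -0.5]
units [ 1.116 -0.149  0.508] yaw to 83: 0.002
lid px [274.5 194.5] 36.0 pred [272.9 195.5] 36 [[ 0.4766 -0.3902  0.082 ]]
```

Jar placed. Now the bottle goes into compartment a.

```bash

python3 -m crank '0.14 -0.02 0 0 1;0.16 -0.02 0 0 1;0.16 -0.02 0 0 1;0.16 -0.02 0 0 1;0.16 -0.02 0 0 1;0.16 -0.02 0 0 1;0.14 -0.02 0 0 1;0.035 0 0 0 1;0 0 0 0 1;0 0 0 0 1'
python3 go.py .4755 -.167 .1205
```

```text
time: 13.75
ee_pos: [0.4739, -0.1667, 0.2164]
eef_rot: [0.748, 0.663, -0.0, -0.0]
ft_force: [1.1, -0.4, -0.7]
width: 0.087
grip_force: 0.0
t 13.75 pos [ 0.4739 -0.1667  0.2164] head 83.1 tilt [-0.001 -0.    -1.   ] w 0.087 gf 0.0 F [ 1.1 -0.4 -0.7]
units [-0.     0.009  0.48 ] yaw to 83: 0.001
```

```bash

python3 -m crank '0 0.008 0.14 0 1;0 0 0.15 0 1;0 0 0.15 0 1;0 0 0.05 0 1;0 0 0 0 1;0 0 0 0 -1;0 0 0 0 -1;0 0 0 0 -1;0 0 0 0 -1;0 0 0 0 -1' 40
python3 -m crank '0 0 0 0 -1;0 0 0 0 -1;0 0 0 0 -1;0 0 -0.1 0 -1;0 0 -0.15 0 -1;0 0 -0.15 0 -1;0 0 0 0 -1;0 0 0 0 -1'
python3 go.py .488 -.294 .123
```

```text
time: 14.75
ee_pos: [0.476, -0.1659, 0.1194]
eef_rot: [0.748, 0.664, 0.0, 0.0]
ft_force: [0.1, -0.3, 0.1]
width: 0.0547
grip_force: 0.0
time: 15.55
ee_pos: [0.4756, -0.1658, 0.1986]
eef_rot: [0.748, 0.664, -0.0, 0.0]
ft_force: [0.1, -0.9, -2.8]
width: 0.0291
grip_force: 39.7
t 15.55 pos [ 0.4756 -0.1658  0.1986] head 83.2 tilt [-0. -0. -1.] w 0.0291 gf 39.7 F [ 0.1 -0.9 -2.8]
units [-0.629  0.138  0.378] yaw to 83: 0.002
```

```bash

python3 -m crank '-0.15 0.034 0 0 -1;-0.165 0.035 0 0 -1;-0.165 0.035 0 0 -1;-0.149 0.034 0 0 -1;0 0 0 0 -1;0 0 0.1 0 -1;0 0 0.13 0 -1;0 0 0.08 0 -1;0 0 0 0 -1;0 0 0 0 -1'
python3 go.py .488 -.294 .124
```

```text
time: 16.55
ee_pos: [0.4879, -0.2933, 0.1364]
eef_rot: [0.748, 0.664, -0.0, -0.001]
ft_force: [0.3, -0.6, -1.5]
width: 0.0296
grip_force: 39.7
t 16.55 pos [ 0.4879 -0.2933  0.1364] head 83.2 tilt [-0.001  0.001 -1.   ] w 0.0296 gf 39.7 F [ 0.3 -0.6 -1.5]
units [-0.004  0.001  0.062] yaw to 83: 0.002
```

```bash

python3 -m crank '0 0 0.035 0 -1;0 0 0.028 0 -1;0 0 0 0 -1;0 0 0 0 -1;0 0 0 0 0;0 0 0 0 0;0 0 0 0 0.2;0 0 0 0 0.5'
python3 -m crank '0 0 -0.1 0 1;0 0 -0.15 0 1;0 0 -0.2 0 1;0 0 -0.2 0 1;0 0 0 0 1;0 0 0 0 1'
python3 go.py .463 -.018 .102
python3 - <<'E'
from h import *
v=shot("top");cv2.imwrite("pics/top2.png",cv2.resize(v[0][120:290,120:470],None,fx=2.28,fy=2.28))
E
```

```text
time: 17.35
ee_pos: [0.4884, -0.294, 0.1247]
eef_rot: [0.748, 0.664, 0.0, 0.0]
ft_force: [-0.3, -0.5, 0.4]
width: 0.0519
grip_force: 0.0
time: 17.95
ee_pos: [0.4886, -0.2941, 0.2552]
eef_rot: [0.748, 0.664, 0.0, 0.001]
ft_force: [-0.4, -0.0, -0.5]
width: 0.0864
grip_force: 0.0
t 17.95 pos [ 0.4886 -0.2941  0.2552] head 83.2 tilt [ 0.002 -0.001 -1.   ] w 0.0864 gf 0.0 F [-0.4 -0.  -0.5]
units [ 1.356 -0.293  0.764] yaw to 83: 0.002
```

View pics/top2.png

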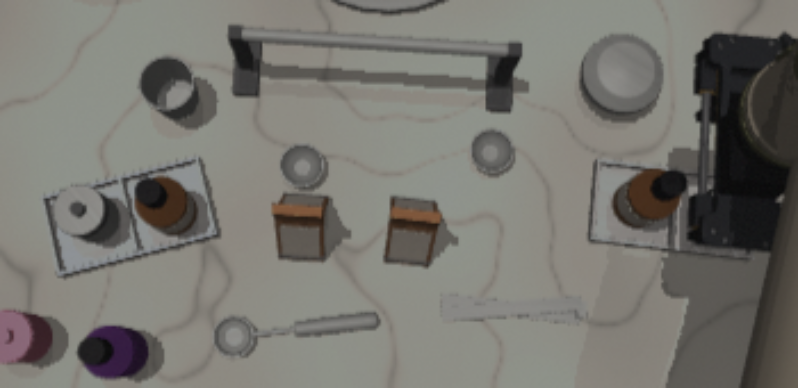

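The crop shows the right bottle upright in compartment a, with its cap at crop (670,185). The menus, the left tray and the tableware have not moved. Next is the right-hand menu.

```bash

python3 -m crank '0.15 -0.033 0 0 1;0.17 -0.037 0 0 1;0.17 -0.037 0 0 1;0.17 -0.037 0 0 1;0.17 -0.037 0 0 1;0.17 -0.037 0 0 1;0.17 -0.037 0 0 1;0.186 -0.038 0 0 1;0 0 0 0 1;0 0 0 0 1'
python3 go.py .463 -.018 .102
python3 - <<'E'
from find import *
v=shot("wrist");cv2.imwrite("pics/w2.png",v[0]);m=orange(v[0]);
for c,st in blobs(m,60): print(c,st,plane(c,.1355,v).round(3))
print(proj([.463,-.018,.1355],v))
E
```

```text
time: 19.0
ee_pos: [0.4618, -0.0174, 0.2534]
eef_rot: [0.748, 0.664, -0.001, -0.0]
ft_force: [0.3, -0.5, 0.0]
width: 0.0867
grip_force: 0.0
t 19.0 pos [ 0.4618 -0.0174  0.2534] head 83.3 tilt [-0.001 -0.    -1.   ] w 0.0867 gf 0.0 F [ 0.3 -0.5  0. ]
units [-0.002  0.008  0.757] yaw to 83: 0.003
[271.4  34.6] [ 236    0   74   76 1929] [[0.472 0.102 0.136]]
[298.6   7.2] [287   0  23  17  84] [[0.492 0.117 0.136]]
[280.4 192.1] [ 248  149   67   87 1849] [[ 0.465 -0.009  0.136]]
[[279.21316916 204.19502693]]
```

View pics/w2.png

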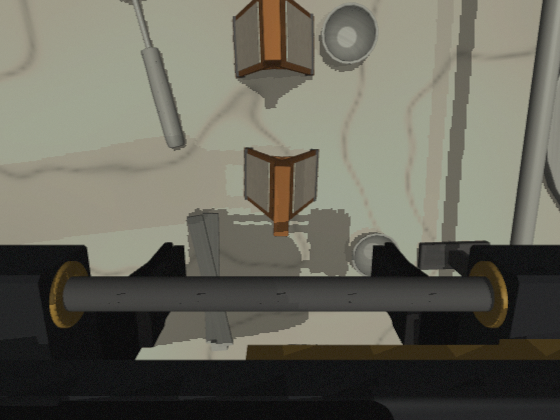

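The wrist view shows menu B's spine upright from about (282,162) to (281,236), which is centred on the fingers.

```bash

python3 -m crank '0 0.01 0.15 0 1;0 0 0.17 0 1;0 0 0.17 0 1;0 0 0.17 0 1;0 0 0.08 0 1;0 0 0 0 1;0 0 0 0 -1;0 0 0 0 -1;0 0 0 0 -1;0 0 0 0 -1' 45
python3 -m crank '0 0 0 0 -1;0 0 0 0 -1;0 0 0 0 -1;0 0 0 0 -1;0 0 0 0 -1'
python3 go.py .660 -.045 .27
```

```text
time: 20.05
ee_pos: [0.4648, -0.0181, 0.1071]
eef_rot: [0.748, 0.664, 0.0, 0.001]
ft_force: [-0.3, -0.4, -0.6]
width: 0.0632
grip_force: 0.0
time: 20.55
ee_pos: [0.4643, -0.0179, 0.1063]
eef_rot: [0.748, 0.664, -0.0, 0.0]
ft_force: [-0.3, -0.8, 0.3]
width: 0.0229
grip_force: 0.0
t 20.55 pos [ 0.4643 -0.0179  0.1063] head 83.2 tilt [-0. -0. -1.] w 0.0229 gf 0.0 F [-0.3 -0.8  0.3]
units [-0.018  0.988 -0.818] yaw to 83: 0.002
```

```bash

python3 -m crank '0 0 0 0 -1;0 0 0 0 -1;0 0 -0.1 0 -1;0 0 -0.17 0 -1;0 0 -0.17 0 -1;0 0 -0.17 0 -1;0 0 -0.17 0 -1;0 0 -0.04 0 -1;0 0 0 0 -1'
python3 go.py .660 -.045 .27
```

```text
time: 21.45
ee_pos: [0.4647, -0.018, 0.271]
eef_rot: [0.748, 0.664, 0.0, 0.001]
ft_force: [-0.0, 0.2, -3.3]
width: 0.0121
grip_force: 44.9
t 21.45 pos [ 0.4647 -0.018   0.271 ] head 83.2 tilt [ 0.002 -0.001 -1.   ] w 0.0121 gf 44.9 F [-0.   0.2 -3.3]
units [-0.018  0.985  0.007] yaw to 83: 0.002
```

```bash

python3 -m crank '0 0.14 0 0 -1;0 0.17 0 0 -1;0 0.17 0 0 -1;0 0.17 0 0 -1;0 0.17 0 0 -1;-0.018 0.165 0 0 -1;0 0 0 -0.025 -1;0 0 0 0 -1;0 0 0 0 -1'
python3 go.py .6605 -.045 .164
python3 - <<'E'
from h import *
v=shot("scene");cv2.imwrite("pics/s3.png",cv2.resize(v[0][120:320,180:400],None,fx=2.75,fy=2.75))
E
```

```text
time: 22.35
ee_pos: [0.6588, -0.0445, 0.2689]
eef_rot: [0.735, 0.678, -0.001, -0.001]
ft_force: [-0.4, 0.2, -0.9]
width: 0.0119
grip_force: 44.9
t 22.35 pos [ 0.6588 -0.0445  0.2689] head 85.4 tilt [-0.002  0.    -1.   ] w 0.0119 gf 44.9 F [-0.4  0.2 -0.9]
units [-0.002  0.01   0.524] yaw to 83: 0.027
```

View pics/s3.png

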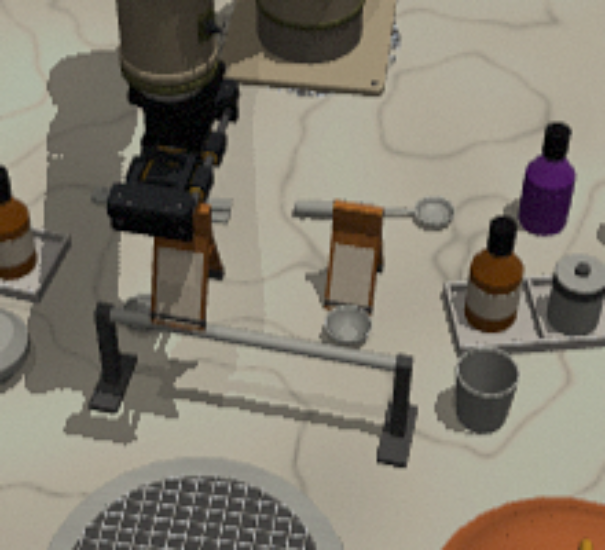

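The menu is held upright above the rail, with its near foot at crop (180,322). Lowering it now.

```bash

python3 -m crank '0 0.008 0.1 0 -1;0 0 0.14 0 -1;0 0 0.14 0 -1;0 0 0.1 0 -1;0 0 0.03 0 -1;0 0 0 0 -1;0 0 0 0 -1'
python3 go.py .6605 -.045 .159
```

```text
time: 23.1
ee_pos: [0.6615, -0.045, 0.1699]
eef_rot: [0.735, 0.678, 0.001, 0.001]
ft_force: [0.2, -0.1, -0.9]
width: 0.0118
grip_force: 44.9
t 23.1 pos [ 0.6615 -0.045   0.1699] head 85.4 tilt [ 0.002 -0.    -1.   ] w 0.0118 gf 44.9 F [ 0.2 -0.1 -0.9]
units [-0.    -0.005  0.054] yaw to 83: 0.027
```

```bash

python3 -m crank '0 0 0.025 0 -1;0 0 0.02 0 -1;0 0 0 0 -1;0 0 0 0 -1'
python3 -m crank '0 0 0.008 0 -1;0 0 0 0 -1;0 0 0 0 -1'
```

```text
time: 23.5
ee_pos: [0.6612, -0.0451, 0.1594]
eef_rot: [0.735, 0.678, 0.0, 0.0]
ft_force: [0.4, 0.3, -1.1]
width: 0.0116
grip_force: 44.9
time: 23.8
ee_pos: [0.6618, -0.045, 0.1589]
eef_rot: [0.735, 0.678, 0.001, 0.001]
ft_force: [1.5, 0.1, 5.5]
width: 0.0116
grip_force: 44.9
```

```bash

python3 -m crank '0 0 -0.004 0 -1;0 0 0 0 -0.5;0 0 0 0 -0.2;0 0 0 0 0.2;0 0 0 0 0.5;0 0 0 0 0.5;0 0 -0.1 0 0.5;0 0 -0.15 0 1;0 0 -0.17 0 1;0 0 -0.1 0 1'
python3 -m crank '0 0 0 0.025 1;0 0 0 0 1'
python3 go.py .4695 .111 .104
python3 - <<'E'
from h import *
v=shot("scene");cv2.imwrite("pics/s4.png",cv2.resize(v[0][120:320,180:400],None,fx=2.75,fy=2.75))
E
```

```text
time: 24.8
ee_pos: [0.6616, -0.0449, 0.2654]
eef_rot: [0.735, 0.678, 0.001, 0.001]
ft_force: [0.1, -0.0, 0.6]
width: 0.0758
grip_force: 0.0
time: 25.0
ee_pos: [0.6613, -0.0449, 0.2632]
eef_rot: [0.748, 0.663, 0.0, 0.0]
ft_force: [0.1, -0.6, -0.1]
width: 0.0853
grip_force: 0.0
t 25.0 pos [ 0.6613 -0.0449  0.2632] head 83.1 tilt [ 0.001 -0.    -1.   ] w 0.0853 gf 0.0 F [ 0.1 -0.6 -0.1]
units [ 0.659 -1.046  0.795] yaw to 83: 0.001
```

View pics/s4.png

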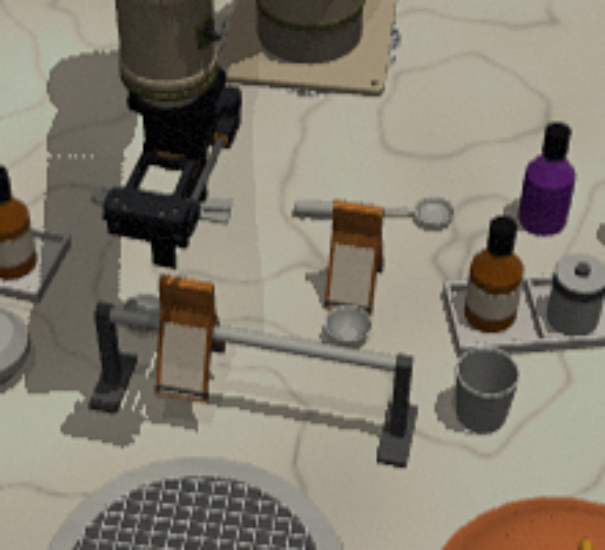

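Menu B hangs upright astride the rail, at crop (187,340). Menu A is still standing at (355,250). Moving to it.

```bash

python3 -m crank '0.08 -0.12 0 0 1;0.1 -0.16 0 0 1;0.1 -0.16 0 0 1;0.1 -0.16 0 0 1;0.1 -0.16 0 0 1;0.1 -0.16 0 0 1;0.079 -0.126 0 0 1;0 0 0 0 1;0 0 0 0 1'
python3 - <<'E'
from find import *
v=shot("wrist")
for c,st in blobs(orange(v[0]),60): print(c,st)
print(proj([.4695,.111,.1355],v),proj([[.473,.1375,.1355],[.466,.085,.1355]],v))
E
python3 go.py .4695 .111 .104
```

```text
time: 25.95
ee_pos: [0.4688, 0.1105, 0.2624]
eef_rot: [0.748, 0.664, -0.0, 0.001]
ft_force: [0.1, 0.1, 0.3]
width: 0.0871
grip_force: 0.0
[285.4  10.7] [ 252    0   68   27 1349]
[281.5 185.5] [ 247  145   67   84 1833]
[[278.03658128 200.01596151]] [[278.49720779 166.49633433]
 [277.52424272 231.42832648]]
t 26.0 pos [0.4693 0.1099 0.2622] head 83.2 tilt [-0.    -0.001 -1.   ] w 0.0865 gf 0.0 F [ 0.  -0.6 -0.8]
units [0.006 0.001 0.791] yaw to 83: 0.002
```

```bash

python3 -m crank '0.005 0.008 0.15 0 1;0 0 0.17 0 1;0 0 0.17 0 1;0 0 0.17 0 1;0 0 0.12 0 1;0 0 0 0 1;0 0 0 0 -1;0 0 0 0 -1;0 0 0 0 -1;0 0 0 0 -1' 45
python3 -m crank '0 0 0 0 -1;0 0 0 0 -1;0 0 0 0 -1;0 0 0 0 -1;0 0 0 0 -1;0 0 0 0 -1;0 0 0 0 -1'
python3 go.py .6695 .075 .27
```

```text
time: 27.0
ee_pos: [0.4714, 0.1115, 0.1075]
eef_rot: [0.748, 0.664, 0.001, 0.001]
ft_force: [-1.5, -0.4, 0.1]
width: 0.0628
grip_force: 0.0
time: 27.7
ee_pos: [0.4707, 0.1114, 0.1064]
eef_rot: [0.748, 0.664, -0.0, -0.0]
ft_force: [0.5, 0.5, -1.8]
width: 0.0118
grip_force: 44.8
t 27.7 pos [0.4707 0.1114 0.1064] head 83.2 tilt [-0. -0. -1.] w 0.0118 gf 44.8 F [ 0.5  0.5 -1.8]
units [-0.063  1.009 -0.818] yaw to 83: 0.002
```

```bash

python3 -m crank '0 0 -0.1 0 -1;0 0 -0.17 0 -1;0 0 -0.17 0 -1;0 0 -0.17 0 -1;0 0 -0.17 0 -1;0 0 -0.04 0 -1;0 0 0 0 -1;0 0 0 0 -1'
python3 go.py .6695 .075 .27
```

```text
time: 28.5
ee_pos: [0.4702, 0.1113, 0.2692]
eef_rot: [0.748, 0.664, -0.001, -0.0]
ft_force: [0.1, -0.6, -2.4]
width: 0.0115
grip_force: 44.8
t 28.5 pos [0.4702 0.1113 0.2692] head 83.2 tilt [-0.002 -0.    -1.   ] w 0.0115 gf 44.8 F [ 0.1 -0.6 -2.4]
units [-0.061  1.011 -0.006] yaw to 83: 0.002
```

```bash

python3 -m crank '0 0.14 0 0 -1;0 0.17 0 0 -1;0 0.17 0 0 -1;-0.03 0.17 0 0 -1;-0.03 0.17 0 0 -1;0 0.17 0 0 -1;0 0.02 0 -0.025 -1;0 0 0 0 -1;0 0 0 0 -1'
python3 go.py .6695 .075 .17
```

```text
time: 29.4
ee_pos: [0.6691, 0.0761, 0.2691]
eef_rot: [0.735, 0.678, -0.001, -0.001]
ft_force: [-0.2, 0.4, -1.4]
width: 0.0117
grip_force: 44.9
t 29.4 pos [0.6691 0.0761 0.2691] head 85.4 tilt [-0.002  0.    -1.   ] w 0.0117 gf 44.9 F [-0.2  0.4 -1.4]
units [-0.005  0.004  0.495] yaw to 83: 0.027
```

```bash

python3 -m crank '0 0 0.1 0 -1;0 0 0.14 0 -1;0 0 0.14 0 -1;0 0 0.1 0 -1;0 0 0.03 0 -1;0 0 0.025 0 -1;0 0 0 0 -1;0 0 0 0 -1'
python3 go.py .6695 .075 .159
```

```text
time: 30.2
ee_pos: [0.6703, 0.0757, 0.1648]
eef_rot: [0.735, 0.678, 0.001, 0.001]
ft_force: [0.4, 0.8, -1.2]
width: 0.0114
grip_force: 44.9
t 30.2 pos [0.6703 0.0757 0.1648] head 85.4 tilt [ 0.002  0.    -1.   ] w 0.0114 gf 44.9 F [ 0.4  0.8 -1.2]
units [-0.004 -0.004  0.029] yaw to 83: 0.027
```

```bash

python3 -m crank '0 0 0.015 0 -1;0 0 0.007 0 -1;0 0 0 0 -1;0 0 0 0 -1'
```

```text
time: 30.6
ee_pos: [0.6704, 0.0756, 0.1598]
eef_rot: [0.735, 0.678, 0.001, 0.0]
ft_force: [1.4, -0.3, 2.7]
width: 0.0117
grip_force: 44.9
```

```bash

python3 -m crank '0 0 0 0 -0.5;0 0 0 0 -0.2;0 0 0 0 0.2;0 0 0 0 0.5;0 0 0 0 0.5;0 0 -0.1 0 0.5;0 0 -0.15 0 1;0 0 -0.17 0 1;0 0 -0.1 0 1;0 0 0 0.025 1'
python3 go.py .493 .272 .26
```

```text
time: 31.6
ee_pos: [0.671, 0.0762, 0.2669]
eef_rot: [0.748, 0.664, 0.002, 0.001]
ft_force: [0.2, -0.6, -0.0]
width: 0.0824
grip_force: 0.0
t 31.6 pos [0.671  0.0762 0.2669] head 83.2 tilt [ 0.005  0.001 -1.   ] w 0.0824 gf 0.0 F [ 0.2 -0.6 -0. ]
units [ 0.866 -1.     0.031] yaw to 83: 0.002
```

```bash

python3 -m crank '0.1 -0.12 0 0 1;0.12 -0.14 0 0 1;0.13 -0.15 0 0 1;0.13 -0.15 0 0 1;0.13 -0.15 0 0 1;0.13 -0.15 0 0 1;0.126 -0.13 0 0 1;0 0 0 0 1;0 0 0 0 1'
python3 go.py .493 .272 .122
python3 - <<'E'
from h import *
v=shot("wrist");cv2.imwrite("pics/w5.png",v[0]);print(proj([[.493,.272,.152],[.484,.367,.09]],v));np.savez("w5.npz",*v[1:])
v=shot("scene");cv2.imwrite("pics/s5.png",cv2.resize(v[0][120:320,180:400],None,fx=2.75,fy=2.75))
E
```

```text
time: 32.5
ee_pos: [0.4935, 0.2716, 0.2634]
eef_rot: [0.747, 0.664, 0.0, 0.0]
ft_force: [0.8, -0.5, 0.4]
width: 0.087
grip_force: 0.0
t 32.5 pos [0.4935 0.2716 0.2634] head 83.3 tilt [ 0.001 -0.    -1.   ] w 0.087 gf 0.0 F [ 0.8 -0.5  0.4]
units [ 0.002 -0.003  0.707] yaw to 83: 0.003
[[276.44820488 205.40064557]
 [253.0202761   80.89629777]]
```

View pics/w5.png

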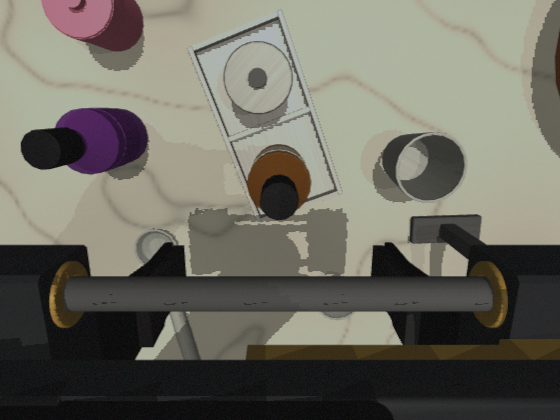

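View pics/s5.png

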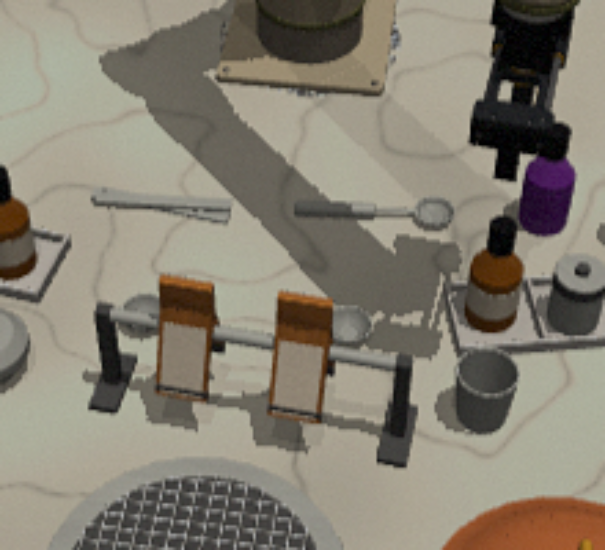

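Both menus hang upright, at crop (187,340) and (302,355). The left bottle's cap is at wrist (279,198), its jar's knob at (257,78), and the purple bottle stands at the far left of the picture.

```bash

python3 - <<'E'
from h import *
f=np.load("w5.npz");v=(None,*[f[k] for k in f.files])
q=plane([[190,49],[283,12],[341,190]],.018,v);print(q.round(3),"ctr",((q[0]+q[2])/2).round(3),"div",plane([[227,139],[312,108]],.018,v).mean(0).round(3))
u=q[1]-q[2];u/=np.linalg.norm(u);c=(q[0]+q[2])/2;print("a",c+u*.0485,"b",c-u*.0485,np.degrees(np.arctan2(u[1],u[0])))
print("cap",plane([279,198],.152,v),"knob",plane([257,78],.09,v),"purple cap",plane([45,149],.148,v),"pink",plane([78,5],.086,v))
E
python3 go.py .493 .275 .122
```

```text
[[0.421 0.41  0.018]
 [0.518 0.433 0.018]
 [0.562 0.247 0.018]] ctr [0.491 0.329 0.018] div [0.491 0.328 0.018]
a [0.48023097 0.37581643 0.018     ] b [0.50238295 0.28137974 0.018     ] 103.20117859572858
cap [[0.49557748 0.27746663 0.152     ]] knob [[0.48766523 0.36891469 0.09      ]] purple cap [[0.32891187 0.33342283 0.148     ]] pink [[0.34929471 0.44252821 0.086     ]]
t 32.6 pos [0.4947 0.27   0.263 ] head 83.1 tilt [ 0.    -0.001 -1.   ] w 0.0873 gf 0.0 F [-0.1 -0.1  0.5]
units [ 0.024 -0.011  0.705] yaw to 83: 0.001
```

```bash

python3 -m crank '0.024 0 0.13 0 1;0 0 0.15 0 1;0 0 0.15 0 1;0 0 0.15 0 1;0 0 0.12 0 1;0 0 0 0 1;0 0 0 0 -1;0 0 0 0 -1;0 0 0 0 -1;0 0 0 0 -1' 40
python3 -m crank '0 0 0 0 -1;0 0 0 0 -1;0 0 0 0 -1;0 0 0 0 -1;0 0 -0.1 0 -1;0 0 -0.15 0 -1;0 0 -0.15 0 -1;0 0 -0.1 0 -1;0 0 0 0 -1;0 0 0 0 -1'
python3 go.py .478 .165 .119
```

```text
time: 33.6
ee_pos: [0.495, 0.276, 0.1241]
eef_rot: [0.748, 0.664, 0.001, 0.0]
ft_force: [-0.6, 0.6, -0.8]
width: 0.0631
grip_force: 0.0
time: 34.6
ee_pos: [0.4943, 0.2756, 0.2223]
eef_rot: [0.748, 0.664, -0.0, 0.0]
ft_force: [-0.2, -0.5, -2.5]
width: 0.0291
grip_force: 40.0
t 34.6 pos [0.4943 0.2756 0.2223] head 83.2 tilt [-0.    -0.001 -1.   ] w 0.0291 gf 40.0 F [-0.2 -0.5 -2.5]
units [-0.558 -0.015  0.517] yaw to 83: 0.002
```

```bash

python3 -m crank '-0.13 -0.005 0 0 -1;-0.15 -0.005 0 0 -1;-0.15 -0.005 0 0 -1;-0.128 0 0 0 -1;0 0 0 0 -1;0 0 0.13 0 -1;0 0 0.15 0 -1;0 0 0.12 0 -1;0 0 0 0 -1;0 0 0 0 -1'
python3 go.py .478 .165 .119
```

```text
time: 35.6
ee_pos: [0.4777, 0.1658, 0.1429]
eef_rot: [0.748, 0.664, -0.001, -0.001]
ft_force: [0.7, 0.9, -1.1]
width: 0.0289
grip_force: 40.0
t 35.6 pos [0.4777 0.1658 0.1429] head 83.2 tilt [-0.002  0.    -1.   ] w 0.0289 gf 40.0 F [ 0.7  0.9 -1.1]
units [-0.004  0.002  0.119] yaw to 83: 0.002
```

```bash

python3 -m crank '0 0 0.06 0 -1;0 0 0.055 0 -1;0 0 0 0 -1;0 0 0 0 -1;0 0 0 0 0;0 0 0 0 0;0 0 0 0 0.2;0 0 0 0 0.5'
python3 -m crank '0 0 -0.1 0 1;0 0 -0.15 0 1;0 0 -0.15 0 1;0 0 -0.12 0 1;0 0 0 0 1'
python3 go.py .485 .367 .22
```

```text
time: 36.4
ee_pos: [0.4784, 0.1654, 0.1204]
eef_rot: [0.748, 0.664, 0.0, 0.0]
ft_force: [-1.0, 0.4, -0.8]
width: 0.052
grip_force: 0.0
time: 36.9
ee_pos: [0.4797, 0.1662, 0.2274]
eef_rot: [0.748, 0.664, 0.002, 0.001]
ft_force: [0.1, 1.1, 0.5]
width: 0.0855
grip_force: 0.0
t 36.9 pos [0.4797 0.1662 0.2274] head 83.2 tilt [ 0.005  0.001 -1.   ] w 0.0855 gf 0.0 F [0.1 1.1 0.5]
units [ 1.    -0.093  0.038] yaw to 83: 0.002
```

```bash

python3 -m crank '0.14 -0.013 0 0 1;0.16 -0.015 0 0 1;0.16 -0.015 0 0 1;0.16 -0.015 0 0 1;0.16 -0.015 0 0 1;0.14 -0.013 0 0 1;0.08 -0.007 0 0 1;0 0 0 0 1;0 0 0 0 1'
python3 knob.py wrist .485 .367;python3 go.py .485 .367 .047
```

```text
time: 37.8
ee_pos: [0.4834, 0.3658, 0.2234]
eef_rot: [0.748, 0.664, -0.001, 0.0]
ft_force: [0.9, -0.4, -0.7]
width: 0.0873
grip_force: 0.0
lid px [282.5 190.5] 34.9 pred [279.3 197.2] 36 [[0.4881 0.3705 0.082 ]]
t 37.85 pos [0.4838 0.3651 0.2237] head 83.1 tilt [-0.    -0.001 -1.   ] w 0.0868 gf 0.0 F [-0.7 -1.2 -0.7]
units [0.011 0.005 0.883] yaw to 83: 0.001
```

Jar at about (.486,.369).

```bash

python3 -m crank '0.018 0.01 0.15 0 1;0 0 0.16 0 1;0 0 0.16 0 1;0 0 0.16 0 1;0 0 0.15 0 1;0 0 0.1 0 1;0 0 0 0 1;0 0 0 0 1;0 0 0 0 -1;0 0 0 0 -1' 40
python3 -m crank '0 0 0 0 -1;0 0 0 0 -1;0 0 0 0 -1;0 0 0 0 -1;0 0 -0.1 0 -1;0 0 -0.15 0 -1;0 0 -0.15 0 -1;0 0 0 0 -1;0 0 0 0 -1'
python3 go.py .499 .277 .048
```

```text
time: 38.85
ee_pos: [0.4867, 0.3698, 0.0496]
eef_rot: [0.748, 0.664, 0.001, 0.0]
ft_force: [0.0, -0.1, 0.4]
width: 0.0779
grip_force: 0.0
time: 39.75
ee_pos: [0.4859, 0.3694, 0.1279]
eef_rot: [0.748, 0.664, 0.0, 0.0]
ft_force: [-0.4, -0.7, -2.8]
width: 0.0594
grip_force: 40.0
t 39.75 pos [0.4859 0.3694 0.1279] head 83.2 tilt [ 0. -0. -1.] w 0.0594 gf 40.0 F [-0.4 -0.7 -2.8]
units [-0.451  0.12   0.4  ] yaw to 83: 0.002
```

```bash

python3 -m crank '-0.13 0.035 0 0 -1;-0.15 0.04 0 0 -1;-0.12 0.03 0 0 -1;-0.05 0.015 0 0 -1;0 0 0 0 -1;0 0 0.15 0 -1;0 0 0.15 0 -1;0 0 0 0 -1;0 0 0 0 -1'
python3 go.py .499 .277 .050
```

```text
time: 40.65
ee_pos: [0.4983, 0.2787, 0.0683]
eef_rot: [0.747, 0.664, -0.0, -0.001]
ft_force: [0.4, -0.2, -1.6]
width: 0.0592
grip_force: 40.0
t 40.65 pos [0.4983 0.2787 0.0683] head 83.3 tilt [-0.001  0.001 -1.   ] w 0.0592 gf 40.0 F [ 0.4 -0.2 -1.6]
units [-0.008  0.005  0.091] yaw to 83: 0.003
```

```bash

python3 -m crank '0 0 0.05 0 -1;0 0 0.043 0 -1;0 0 0 0 -1;0 0 0 0 -1;0 0 0 0 0.6;0 0 0 0 1;0 0 0 0 1;0 0 0 0 1;0 0 0 0 1'
python3 -m crank '0 0 -0.1 0 1;0 0 -0.15 0 1;0 0 -0.2 0 1;0 0 -0.2 0 1;0 0 -0.2 0 1;0 0 0 0 1;0 0 0 0 1'
python3 go.py .478 .1655 .119; python3 knob.py wrist .499 .277
```

```text
time: 41.55
ee_pos: [0.4992, 0.2773, 0.0496]
eef_rot: [0.748, 0.664, 0.0, 0.0]
ft_force: [-0.6, 0.0, 0.2]
width: 0.0852
grip_force: 0.0
time: 42.25
ee_pos: [0.4994, 0.2774, 0.2201]
eef_rot: [0.748, 0.664, 0.001, 0.0]
ft_force: [-0.0, 0.4, -0.0]
width: 0.0872
grip_force: 0.0
t 42.25 pos [0.4994 0.2774 0.2201] head 83.2 tilt [ 0.002  0.    -1.   ] w 0.0872 gf 0.0 F [-0.   0.4 -0. ]
units [-0.569 -0.04   0.505] yaw to 83: 0.002
lid px [277.5 194.5] 36.0 pred [276.7 200.6] 36 [[0.5    0.2801 0.082 ]]
```

```bash

python3 -m crank '-0.13 -0.01 0 0 1;-0.15 -0.01 0 0 1;-0.15 -0.01 0 0 1;-0.139 -0.01 0 0 1;0 0 0 0 1;0 0 0.13 0 1;0 0 0.15 0 1;0 0 0.14 0 1;0 0 0.08 0 1;0 0 0 0 1'
python3 -m crank '0 0 0 0 1;0 0 0 0 -1;0 0 0 0 -1;0 0 0 0 -1;0 0 0 0 -1;0 0 0 0 -1;0 0 0 0 -1;0 0 0 0 -1;0 0 0 0 -1;0 0 0 0 -1' 40
python3 -m crank '0 0 -0.1 0 -1;0 0 -0.15 0 -1;0 0 -0.15 0 -1;0 0 -0.1 0 -1;0 0 0 0 -1;0 0 0 0 -1'
python3 go.py .477 .371 .123
```

```text
time: 43.3
ee_pos: [0.4759, 0.1651, 0.1171]
eef_rot: [0.748, 0.664, -0.002, -0.001]
ft_force: [0.3, 0.0, 0.7]
width: 0.0871
grip_force: 0.0
time: 44.3
ee_pos: [0.4777, 0.1652, 0.1195]
eef_rot: [0.748, 0.664, 0.0, 0.0]
ft_force: [0.5, 1.0, -0.2]
width: 0.0294
grip_force: 40.0
time: 44.9
ee_pos: [0.4774, 0.165, 0.2187]
eef_rot: [0.748, 0.664, -0.0, 0.0]
ft_force: [-0.2, -0.4, -2.0]
width: 0.0292
grip_force: 40.0
t 44.9 pos [0.4774 0.165  0.2187] head 83.2 tilt [-0.    -0.001 -1.   ] w 0.0292 gf 40.0 F [-0.2 -0.4 -2. ]
units [ 1.023 -0.124  0.478] yaw to 83: 0.002
```

```bash

python3 -m crank '0 0 -0.12 0 -1;0.13 -0.016 0 0 -1;0.16 -0.02 0 0 -1;0.16 -0.02 0 0 -1;0.16 -0.02 0 0 -1;0.16 -0.02 0 0 -1;0.15 -0.017 0 0 -1;0.103 -0.012 0 0 -1;0 0 0 0 -1;0 0 0 0 -1'
python3 -m crank '0 0 0.14 0 -1;0 0 0.16 0 -1;0 0 0.14 0 -1;0 0 0.08 0 -1;0 0 0 0 -1;0 0 0 0 -1'
python3 go.py .477 .371 .1245
```

```text
time: 45.9
ee_pos: [0.4765, 0.3712, 0.2417]
eef_rot: [0.748, 0.664, -0.001, -0.0]
ft_force: [0.2, -0.4, -2.2]
width: 0.0286
grip_force: 40.0
time: 46.5
ee_pos: [0.4776, 0.3713, 0.1403]
eef_rot: [0.748, 0.663, 0.0, 0.0]
ft_force: [0.2, 0.6, -1.8]
width: 0.0291
grip_force: 40.0
t 46.5 pos [0.4776 0.3713 0.1403] head 83.1 tilt [ 0.  0. -1.] w 0.0291 gf 40.0 F [ 0.2  0.6 -1.8]
units [-0.002 -0.003  0.079] yaw to 83: 0.001
```

```bash

python3 -m crank '0 0 0.04 0 -1;0 0 0.036 0 -1;0 0 0 0 -1;0 0 0 0 -1;0 0 0 0 0;0 0 0 0 0;0 0 0 0 0.2;0 0 0 0 0.5'
python3 -m crank '0 0 -0.1 0 1;0 0 -0.15 0 1;0 0 -0.2 0 1;0 0 -0.2 0 1;-0.16 -0.1 0 0 1;-0.16 -0.1 0 0 1;-0.16 -0.1 0 0 1;-0.16 -0.1 0 0 1;-0.16 0 0 0 1;-0.16 0 0 0 1'
python3 -m crank '0 0 0 0 1;0 0 0 0 1;0 0 0 0 1'
python3 - <<'E'
from h import *
t=shot("top");s=shot("scene")
a=cv2.resize(t[0][120:290,120:470],(760,300 if 0 else 369));b=cv2.resize(s[0][160:265,130:420],(760,228))
cv2.imwrite("pics/end.png",np.vstack([a,b])[:600])
E
python3 knob.py top .4765 -.390; python3 knob.py top .4995 .278
```

```text
time: 47.3
ee_pos: [0.4772, 0.3715, 0.1246]
eef_rot: [0.748, 0.664, 0.0, 0.0]
ft_force: [0.1, 0.6, -0.5]
width: 0.0522
grip_force: 0.0
time: 48.3
ee_pos: [0.3743, 0.1891, 0.2546]
eef_rot: [0.748, 0.664, 0.0, 0.001]
ft_force: [0.8, -0.9, -0.4]
width: 0.0872
grip_force: 0.0
time: 48.6
ee_pos: [0.3748, 0.1913, 0.2545]
eef_rot: [0.748, 0.664, 0.0, 0.0]
ft_force: [0.1, 1.2, -0.5]
width: 0.0873
grip_force: 0.0
lid px [431.5 213.5] 10.2 pred [442.6 208.5] 11 [[ 0.4649 -0.3629  0.082 ]]
none [187.5675998 205.0630432] 11
```

View pics/end.png

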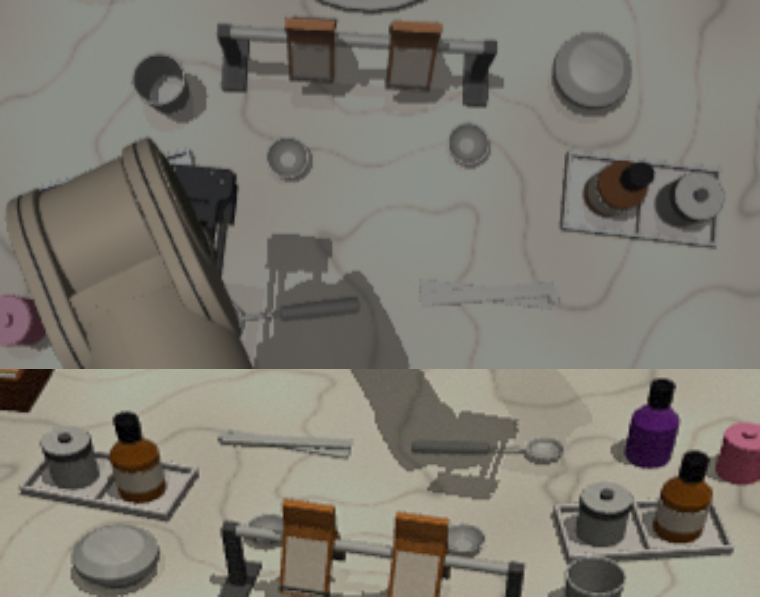

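The final picture shows both menus astride the rail. The right jar's knob is at crop (701,194) and its bottle is upright next to it. The scene half shows the left jar at (606,510) and the left bottle at (685,510), both upright inside their swapped compartments. The tableware is undisturbed, so I'll do one numeric check of the knobs and caps, then hand in.

```bash
python3 - <<'E'
from h import *
from bench import workorder
s=shot("scene");f=lambda p:[p[0]*290/760+130,160+(p[1]-369)*105/228]
pts=[((606,492),.088,(.499,.277)),((695,460),.152,(.477,.371)),((66,437),.088,(.475,-.39)),((127,420),.152,(.488,-.294))]
ok=True
for p,z,w in pts:
    q=plane(f(p),z,s)[0];e=np.hypot(*(q[:2]-w));print(q.round(3),w,e.round(3));ok&=e<.017
print(workorder.close_job() if ok else "check")
E
```

```text
[0.496 0.277 0.088] (0.499, 0.277) 0.003
[0.483 0.37  0.152] (0.477, 0.371) 0.006
[ 0.474 -0.387  0.088] (0.475, -0.39) 0.003
[ 0.494 -0.294  0.152] (0.488, -0.294) 0.006
the job is handed in; nothing more can be done
None
```

The job is handed in: both menus (only two were there) hang on the rail, the bottle and jar on each tray are swapped and upright within about 6 mm of my target spots, and the other tableware looked undisturbed in the last picture; the hand-in returned no verdict.

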